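# Find the fullest canister in the cold store by its weight

### The arm

A 6-joint arm with a two-finger parallel gripper is mounted at the origin on the work surface. World frame = base frame: x ahead of the robot, y to its left, z up, the work surface at z = 0. Lengths are in m, angles in rad, forces in N, time in s.
With the tool pointing down it reaches from about 0.25 to 0.775 m from the base axis. Payload 4 kg.
Tool frame: the origin (TCP) lies where the fingers leave the gripper's body, on its centre line; the fingertips stand 73 mm ahead of it and the grasp point (between the pads) lies 54 mm ahead of it; z points along the fingers, x is the direction in which the jaws open and shut, and the axes are right-handed (so a half turn about z gives the same grasp; the last joint's range is limited). The gripper opens to 85 mm and grips with 20 to 120 N. Pads are 22 mm wide; open, the fingers measure 114 mm over their backs; the gripper's body (76 mm by 85 mm) begins 54 mm behind the grasp point. The pads swing forward as they close: fully open they stand 13 mm farther back than shut.
Start: joints at [1.044, 0.087, 1.371, -0, 1.684, -0.103], TCP at [0.226, 0.501, 0.304] pointing down, gripper open.
Joint ranges: [-3.1, 3.1], [-0.76, 2.03], [0.27, 2.55], [-1.08, 4.22], [0.17, 2.65], [-2.57, 2.57]. Speed limits (rad/s): [2.79, 2.79, 3.14, 3.14, 3.14, 3.14].

### API

Orientations are given as a unit quaternion [w, x, y, z].
In Python, from plant import manip gives the robot as it stands.
- The arm moves only by the tool play_rows, never from a script. Its argument "series" is a list of rows, each a list of 4 numbers: the shift along the tool's x, y, z in mm, then the turn about the tool's z in rad. A call has 1 to 8 rows; each row is the pose to reach, as a shift and turn from the pose commanded when the call began, along the tool's axes at that moment; what a row does not reach only later rows make up. A row lasts 1/12 s, in which the tool goes at most 41.7 mm and 7.16 degrees, less where a joint would pass 70% of its speed; a pose out of reach is approached as far as the arm can. A call with a gripper value outside its range is refused whole. "fingers" is the closure in counts, from 0 (fully open) to 255 (shut), set as the call begins (left out, the last holds). The fingers move at their own pace and stop on an object; the grip force is fixed at half the most. Time passes only in rows, so rows that repeat a pose let the fingers close. It gives the time, the measured TCP pose, the force and the opening at its end, in the units of the state.
- manip.state(): the state, without advancing time (a new reading comes with each control period).
- manip.snapshot(name): name is "scene" or "side" or "wrist"; returns the picture (420x560x3 uint8, red, green, blue); there is no depth.
- manip.calibration(name): a dict with "camera_matrix" (3x3 intrinsics, pixels), "dist_coeffs" ([k1, k2, p1, p2, k3] as OpenCV has them; the pictures are not rectified), "T" (4x4, takes a point from camera to world coordinates); the wrist camera has in their place "T_tool_cam" (4x4, takes a point from camera to tool coordinates, whose origin is the TCP and whose axes are the tool frame's). Camera axes: x right, y down, z forward; pixel columns grow to the right and rows downward; lengths in m; the calibration is good to about 2 mm. A picture is of the moment at which its call begins: read the wrist's pose just before it. calibration takes no time and is no camera call.
- manip.job_done(): hands the job in, once; it reports no verdict.
The state is a dict: "clock": time; "joint_pos": joint angles; "joint_velocities": joint speeds; "tau": joint torques, N m; "ee_pos": TCP position; "tool_rot": TCP orientation; "force": force on the tool from outside, world axes, zero at the start; "ft_torque": the same for the moment, N m; "finger_gap": opening from 0.0 (shut) to 1.0 (fully open).
Only numpy, scipy, OpenCV 4.12 (cv2) and the standard library are available. Lean on these libraries where they do the work, as an engineer would, in place of code of your own. Each camera call takes 0.05 s, during which the arm holds its last target.

### The job

Three identical closed canisters stand in a rack on the cold-store table, and one holds more than the others: take them one after another, from the robot's left to its right, lift each a few centimetres clear of its bay to feel its weight, and set it back standing in the same bay (the last may stay in the gripper if it proves the heaviest). Then hold the heaviest one up, upright and still over the table, about 12 cm higher than it stood, and finish while still holding it. The other two must be left standing in their bays; tip nothing over, and leave the carton, the tub and the tape roll alone.

Things in the scene. Friction and masses are not known exactly. Their poses are not given: they have to be found in the camera images.
- tin_a_mid (a point): one of 3 identical closed steel canisters, upright in a rack bay: 100 mm across, 105 tall; fixed lid 103 across, 8 thick; on it an upright round black knob 32 mm across, 42 tall, the grip, taken from above; 155 mm tall in all. Point: on the axis half-way up (77.5 mm below the knob's top); z up. 0.3 to 0.95 kg; the heaviest is at least 200 g heavier than either other.
- tin_b_mid (a point): one of 3 identical closed steel canisters, upright in a rack bay: 100 mm across, 105 tall; fixed lid 103 across, 8 thick; on it an upright round black knob 32 mm across, 42 tall, the grip, taken from above; 155 mm tall in all. Point: on the axis half-way up (77.5 mm below the knob's top); z up. 0.3 to 0.95 kg; the heaviest is at least 200 g heavier than either other.
- tin_c_mid (a point): one of 3 identical closed steel canisters, upright in a rack bay: 100 mm across, 105 tall; fixed lid 103 across, 8 thick; on it an upright round black knob 32 mm across, 42 tall, the grip, taken from above; 155 mm tall in all. Point: on the axis half-way up (77.5 mm below the knob's top); z up. 0.3 to 0.95 kg; the heaviest is at least 200 g heavier than either other.
- rack: fixed grey rack, 160 mm (x) by 460 mm (y), turned up to 0.3 rad, with 3 bays in a row along its y: centres at y = +150 (robot's left), 0 and -150 mm, each 144 (x) by 142 mm (y) inside. Bay floors 8 mm above the table; rims and ridges between bays 8 mm thick, 10 mm above the floors. Origin: centre of its underside, on the table.
- carton: loose closed cardboard carton 160 x 210 x 110 mm tall, at the robot's left of the rack; origin at the centre of its underside. To be left alone.
- tub: loose white tub with a blue lid, 160 x 120 x 90 mm tall, at the robot's right of the rack; origin at the centre of its underside. To be left alone.
- tape: loose roll of tape lying flat, 100 mm across, 48 mm tall, beyond the rack; origin at the centre of its underside. To be left alone.
Not all that is in view belongs to the job. Leave any turquoise look-alike of the part that bears tin_c_mid alone.

How it is judged:
On the way, in this order (a step that is already met when the one before it is completed fails the run):
1. the left canister is lifted at least 15 mm by the gripper over its bay while the other two stand in theirs (((y of tin_a_mid in the frame of rack above 0.075 m and z of tin_a_mid in the frame of rack above 0.1005 m and contact force between the fingers and tin_a above 1 N and y of tin_b_mid in the frame of rack between -0.075 and 0.075 m and z of each of tin_b_mid, tin_c_mid in the frame of rack below 0.0915 m and angle between each of tin_b_mid, tin_c_mid's own z axis and vertical below 0.06 rad and x of tin_b_mid in the frame of rack between -0.04 and 0.04 m and y of tin_c_mid in the frame of rack below -0.075 m and x of tin_c_mid in the frame of rack between -0.04 and 0.04 m) or (y of tin_a_mid in the frame of rack above 0.075 m and z of tin_a_mid in the frame of rack above 0.1005 m and contact force between the fingers and tin_a above 1 N and y of tin_c_mid in the frame of rack between -0.075 and 0.075 m and z of each of tin_c_mid, tin_b_mid in the frame of rack below 0.0915 m and angle between each of tin_c_mid, tin_b_mid's own z axis and vertical below 0.06 rad and x of tin_c_mid in the frame of rack between -0.04 and 0.04 m and y of tin_b_mid in the frame of rack below -0.075 m and x of tin_b_mid in the frame of rack between -0.04 and 0.04 m) or (y of tin_b_mid in the frame of rack above 0.075 m and z of tin_b_mid in the frame of rack above 0.1005 m and contact force between the fingers and tin_b above 1 N and y of tin_a_mid in the frame of rack between -0.075 and 0.075 m and z of each of tin_a_mid, tin_c_mid in the frame of rack below 0.0915 m and angle between each of tin_a_mid, tin_c_mid's own z axis and vertical below 0.06 rad and x of tin_a_mid in the frame of rack between -0.04 and 0.04 m and y of tin_c_mid in the frame of rack below -0.075 m and x of tin_c_mid in the frame of rack between -0.04 and 0.04 m) or (y of tin_b_mid in the frame of rack above 0.075 m and z of tin_b_mid in the frame of rack above 0.1005 m and contact force between the fingers and tin_b above 1 N and y of tin_c_mid in the frame of rack between -0.075 and 0.075 m and z of each of tin_c_mid, tin_a_mid in the frame of rack below 0.0915 m and angle between each of tin_c_mid, tin_a_mid's own z axis and vertical below 0.06 rad and x of tin_c_mid in the frame of rack between -0.04 and 0.04 m and y of tin_a_mid in the frame of rack below -0.075 m and x of tin_a_mid in the frame of rack between -0.04 and 0.04 m) or (y of tin_c_mid in the frame of rack above 0.075 m and z of tin_c_mid in the frame of rack above 0.1005 m and contact force between the fingers and tin_c above 1 N and y of tin_a_mid in the frame of rack between -0.075 and 0.075 m and z of each of tin_a_mid, tin_b_mid in the frame of rack below 0.0915 m and angle between each of tin_a_mid, tin_b_mid's own z axis and vertical below 0.06 rad and x of tin_a_mid in the frame of rack between -0.04 and 0.04 m and y of tin_b_mid in the frame of rack below -0.075 m and x of tin_b_mid in the frame of rack between -0.04 and 0.04 m) or (y of tin_c_mid in the frame of rack above 0.075 m and z of tin_c_mid in the frame of rack above 0.1005 m and contact force between the fingers and tin_c above 1 N and y of tin_b_mid in the frame of rack between -0.075 and 0.075 m and z of each of tin_b_mid, tin_a_mid in the frame of rack below 0.0915 m and angle between each of tin_b_mid, tin_a_mid's own z axis and vertical below 0.06 rad and x of tin_b_mid in the frame of rack between -0.04 and 0.04 m and y of tin_a_mid in the frame of rack below -0.075 m and x of tin_a_mid in the frame of rack between -0.04 and 0.04 m))), for 0.2 s.
2. the middle canister is lifted at least 15 mm by the gripper over its bay while the other two stand in theirs (((y of tin_a_mid in the frame of rack between -0.075 and 0.075 m and z of tin_a_mid in the frame of rack above 0.1005 m and contact force between the fingers and tin_a above 1 N and y of tin_b_mid in the frame of rack above 0.075 m and z of each of tin_b_mid, tin_c_mid in the frame of rack below 0.0915 m and angle between each of tin_b_mid, tin_c_mid's own z axis and vertical below 0.06 rad and x of tin_b_mid in the frame of rack between -0.04 and 0.04 m and y of tin_c_mid in the frame of rack below -0.075 m and x of tin_c_mid in the frame of rack between -0.04 and 0.04 m) or (y of tin_a_mid in the frame of rack between -0.075 and 0.075 m and z of tin_a_mid in the frame of rack above 0.1005 m and contact force between the fingers and tin_a above 1 N and y of tin_c_mid in the frame of rack above 0.075 m and z of each of tin_c_mid, tin_b_mid in the frame of rack below 0.0915 m and angle between each of tin_c_mid, tin_b_mid's own z axis and vertical below 0.06 rad and x of tin_c_mid in the frame of rack between -0.04 and 0.04 m and y of tin_b_mid in the frame of rack below -0.075 m and x of tin_b_mid in the frame of rack between -0.04 and 0.04 m) or (y of tin_b_mid in the frame of rack between -0.075 and 0.075 m and z of tin_b_mid in the frame of rack above 0.1005 m and contact force between the fingers and tin_b above 1 N and y of tin_a_mid in the frame of rack above 0.075 m and z of each of tin_a_mid, tin_c_mid in the frame of rack below 0.0915 m and angle between each of tin_a_mid, tin_c_mid's own z axis and vertical below 0.06 rad and x of tin_a_mid in the frame of rack between -0.04 and 0.04 m and y of tin_c_mid in the frame of rack below -0.075 m and x of tin_c_mid in the frame of rack between -0.04 and 0.04 m) or (y of tin_b_mid in the frame of rack between -0.075 and 0.075 m and z of tin_b_mid in the frame of rack above 0.1005 m and contact force between the fingers and tin_b above 1 N and y of tin_c_mid in the frame of rack above 0.075 m and z of each of tin_c_mid, tin_a_mid in the frame of rack below 0.0915 m and angle between each of tin_c_mid, tin_a_mid's own z axis and vertical below 0.06 rad and x of tin_c_mid in the frame of rack between -0.04 and 0.04 m and y of tin_a_mid in the frame of rack below -0.075 m and x of tin_a_mid in the frame of rack between -0.04 and 0.04 m) or (y of tin_c_mid in the frame of rack between -0.075 and 0.075 m and z of tin_c_mid in the frame of rack above 0.1005 m and contact force between the fingers and tin_c above 1 N and y of tin_a_mid in the frame of rack above 0.075 m and z of each of tin_a_mid, tin_b_mid in the frame of rack below 0.0915 m and angle between each of tin_a_mid, tin_b_mid's own z axis and vertical below 0.06 rad and x of tin_a_mid in the frame of rack between -0.04 and 0.04 m and y of tin_b_mid in the frame of rack below -0.075 m and x of tin_b_mid in the frame of rack between -0.04 and 0.04 m) or (y of tin_c_mid in the frame of rack between -0.075 and 0.075 m and z of tin_c_mid in the frame of rack above 0.1005 m and contact force between the fingers and tin_c above 1 N and y of tin_b_mid in the frame of rack above 0.075 m and z of each of tin_b_mid, tin_a_mid in the frame of rack below 0.0915 m and angle between each of tin_b_mid, tin_a_mid's own z axis and vertical below 0.06 rad and x of tin_b_mid in the frame of rack between -0.04 and 0.04 m and y of tin_a_mid in the frame of rack below -0.075 m and x of tin_a_mid in the frame of rack between -0.04 and 0.04 m))), for 0.2 s.
3. the right canister is lifted at least 15 mm by the gripper over its bay while the other two stand in theirs (((y of tin_a_mid in the frame of rack below -0.075 m and z of tin_a_mid in the frame of rack above 0.1005 m and contact force between the fingers and tin_a above 1 N and y of tin_b_mid in the frame of rack above 0.075 m and z of each of tin_b_mid, tin_c_mid in the frame of rack below 0.0915 m and angle between each of tin_b_mid, tin_c_mid's own z axis and vertical below 0.06 rad and x of tin_b_mid in the frame of rack between -0.04 and 0.04 m and y of tin_c_mid in the frame of rack between -0.075 and 0.075 m and x of tin_c_mid in the frame of rack between -0.04 and 0.04 m) or (y of tin_a_mid in the frame of rack below -0.075 m and z of tin_a_mid in the frame of rack above 0.1005 m and contact force between the fingers and tin_a above 1 N and y of tin_c_mid in the frame of rack above 0.075 m and z of each of tin_c_mid, tin_b_mid in the frame of rack below 0.0915 m and angle between each of tin_c_mid, tin_b_mid's own z axis and vertical below 0.06 rad and x of tin_c_mid in the frame of rack between -0.04 and 0.04 m and y of tin_b_mid in the frame of rack between -0.075 and 0.075 m and x of tin_b_mid in the frame of rack between -0.04 and 0.04 m) or (y of tin_b_mid in the frame of rack below -0.075 m and z of tin_b_mid in the frame of rack above 0.1005 m and contact force between the fingers and tin_b above 1 N and y of tin_a_mid in the frame of rack above 0.075 m and z of each of tin_a_mid, tin_c_mid in the frame of rack below 0.0915 m and angle between each of tin_a_mid, tin_c_mid's own z axis and vertical below 0.06 rad and x of tin_a_mid in the frame of rack between -0.04 and 0.04 m and y of tin_c_mid in the frame of rack between -0.075 and 0.075 m and x of tin_c_mid in the frame of rack between -0.04 and 0.04 m) or (y of tin_b_mid in the frame of rack below -0.075 m and z of tin_b_mid in the frame of rack above 0.1005 m and contact force between the fingers and tin_b above 1 N and y of tin_c_mid in the frame of rack above 0.075 m and z of each of tin_c_mid, tin_a_mid in the frame of rack below 0.0915 m and angle between each of tin_c_mid, tin_a_mid's own z axis and vertical below 0.06 rad and x of tin_c_mid in the frame of rack between -0.04 and 0.04 m and y of tin_a_mid in the frame of rack between -0.075 and 0.075 m and x of tin_a_mid in the frame of rack between -0.04 and 0.04 m) or (y of tin_c_mid in the frame of rack below -0.075 m and z of tin_c_mid in the frame of rack above 0.1005 m and contact force between the fingers and tin_c above 1 N and y of tin_a_mid in the frame of rack above 0.075 m and z of each of tin_a_mid, tin_b_mid in the frame of rack below 0.0915 m and angle between each of tin_a_mid, tin_b_mid's own z axis and vertical below 0.06 rad and x of tin_a_mid in the frame of rack between -0.04 and 0.04 m and y of tin_b_mid in the frame of rack between -0.075 and 0.075 m and x of tin_b_mid in the frame of rack between -0.04 and 0.04 m) or (y of tin_c_mid in the frame of rack below -0.075 m and z of tin_c_mid in the frame of rack above 0.1005 m and contact force between the fingers and tin_c above 1 N and y of tin_b_mid in the frame of rack above 0.075 m and z of each of tin_b_mid, tin_a_mid in the frame of rack below 0.0915 m and angle between each of tin_b_mid, tin_a_mid's own z axis and vertical below 0.06 rad and x of tin_b_mid in the frame of rack between -0.04 and 0.04 m and y of tin_a_mid in the frame of rack between -0.075 and 0.075 m and x of tin_a_mid in the frame of rack between -0.04 and 0.04 m))), for 0.2 s.
At the end, for the whole second after the job is handed in: the heaviest canister is in the fingers, at least 80 mm above its standing height, within 0.25 rad of upright, still, touching nothing else; the other two stand flat in bays of their own (within 0.06 rad), untouched, each pressing on its bay with 1.5 to 6.6 N (so not the heaviest) (((z of tin_a_mid in the frame of rack above 0.1655 m and angle between tin_a_mid's own z axis and vertical below 0.25 rad and contact force between the fingers and tin_a above 2 N and linear speed of tin_a below 0.05 m/s and contact force between tin_a and rack below 0.1 N and contact force between each of tin_a, the fingers and tin_b below 0.1 N and contact force between each of tin_a, the fingers and tin_c below 0.1 N and contact force between tin_a and carton below 0.1 N and contact force between tin_a and tub below 0.1 N and contact force between tin_a and tape below 0.1 N and ((y of tin_b_mid in the frame of rack above 0.075 m and z of each of tin_b_mid, tin_c_mid in the frame of rack below 0.0915 m and angle between each of tin_b_mid, tin_c_mid's own z axis and vertical below 0.06 rad and x of tin_b_mid in the frame of rack between -0.04 and 0.04 m and y of tin_c_mid in the frame of rack between -0.075 and 0.075 m and x of tin_c_mid in the frame of rack between -0.04 and 0.04 m) or (y of tin_b_mid in the frame of rack above 0.075 m and z of each of tin_b_mid, tin_c_mid in the frame of rack below 0.0915 m and angle between each of tin_b_mid, tin_c_mid's own z axis and vertical below 0.06 rad and x of tin_b_mid in the frame of rack between -0.04 and 0.04 m and y of tin_c_mid in the frame of rack below -0.075 m and x of tin_c_mid in the frame of rack between -0.04 and 0.04 m) or (y of tin_b_mid in the frame of rack between -0.075 and 0.075 m and z of each of tin_b_mid, tin_c_mid in the frame of rack below 0.0915 m and angle between each of tin_b_mid, tin_c_mid's own z axis and vertical below 0.06 rad and x of tin_b_mid in the frame of rack between -0.04 and 0.04 m and y of tin_c_mid in the frame of rack above 0.075 m and x of tin_c_mid in the frame of rack between -0.04 and 0.04 m) or (y of tin_b_mid in the frame of rack between -0.075 and 0.075 m and z of each of tin_b_mid, tin_c_mid in the frame of rack below 0.0915 m and angle between each of tin_b_mid, tin_c_mid's own z axis and vertical below 0.06 rad and x of tin_b_mid in the frame of rack between -0.04 and 0.04 m and y of tin_c_mid in the frame of rack below -0.075 m and x of tin_c_mid in the frame of rack between -0.04 and 0.04 m) or (y of tin_b_mid in the frame of rack below -0.075 m and z of each of tin_b_mid, tin_c_mid in the frame of rack below 0.0915 m and angle between each of tin_b_mid, tin_c_mid's own z axis and vertical below 0.06 rad and x of tin_b_mid in the frame of rack between -0.04 and 0.04 m and y of tin_c_mid in the frame of rack above 0.075 m and x of tin_c_mid in the frame of rack between -0.04 and 0.04 m) or (y of tin_b_mid in the frame of rack below -0.075 m and z of each of tin_b_mid, tin_c_mid in the frame of rack below 0.0915 m and angle between each of tin_b_mid, tin_c_mid's own z axis and vertical below 0.06 rad and x of tin_b_mid in the frame of rack between -0.04 and 0.04 m and y of tin_c_mid in the frame of rack between -0.075 and 0.075 m and x of tin_c_mid in the frame of rack between -0.04 and 0.04 m)) and contact force between tin_b and rack between 1.5 and 6.6 N and contact force between tin_c and rack between 1.5 and 6.6 N and linear speed of each of tin_b, tin_c below 0.03 m/s) or (z of tin_b_mid in the frame of rack above 0.1655 m and angle between tin_b_mid's own z axis and vertical below 0.25 rad and contact force between the fingers and tin_b above 2 N and linear speed of tin_b below 0.05 m/s and contact force between tin_b and rack below 0.1 N and contact force between each of tin_b, the fingers and tin_a below 0.1 N and contact force between each of tin_b, the fingers and tin_c below 0.1 N and contact force between tin_b and carton below 0.1 N and contact force between tin_b and tub below 0.1 N and contact force between tin_b and tape below 0.1 N and ((y of tin_a_mid in the frame of rack above 0.075 m and z of each of tin_a_mid, tin_c_mid in the frame of rack below 0.0915 m and angle between each of tin_a_mid, tin_c_mid's own z axis and vertical below 0.06 rad and x of tin_a_mid in the frame of rack between -0.04 and 0.04 m and y of tin_c_mid in the frame of rack between -0.075 and 0.075 m and x of tin_c_mid in the frame of rack between -0.04 and 0.04 m) or (y of tin_a_mid in the frame of rack above 0.075 m and z of each of tin_a_mid, tin_c_mid in the frame of rack below 0.0915 m and angle between each of tin_a_mid, tin_c_mid's own z axis and vertical below 0.06 rad and x of tin_a_mid in the frame of rack between -0.04 and 0.04 m and y of tin_c_mid in the frame of rack below -0.075 m and x of tin_c_mid in the frame of rack between -0.04 and 0.04 m) or (y of tin_a_mid in the frame of rack between -0.075 and 0.075 m and z of each of tin_a_mid, tin_c_mid in the frame of rack below 0.0915 m and angle between each of tin_a_mid, tin_c_mid's own z axis and vertical below 0.06 rad and x of tin_a_mid in the frame of rack between -0.04 and 0.04 m and y of tin_c_mid in the frame of rack above 0.075 m and x of tin_c_mid in the frame of rack between -0.04 and 0.04 m) or (y of tin_a_mid in the frame of rack between -0.075 and 0.075 m and z of each of tin_a_mid, tin_c_mid in the frame of rack below 0.0915 m and angle between each of tin_a_mid, tin_c_mid's own z axis and vertical below 0.06 rad and x of tin_a_mid in the frame of rack between -0.04 and 0.04 m and y of tin_c_mid in the frame of rack below -0.075 m and x of tin_c_mid in the frame of rack between -0.04 and 0.04 m) or (y of tin_a_mid in the frame of rack below -0.075 m and z of each of tin_a_mid, tin_c_mid in the frame of rack below 0.0915 m and angle between each of tin_a_mid, tin_c_mid's own z axis and vertical below 0.06 rad and x of tin_a_mid in the frame of rack between -0.04 and 0.04 m and y of tin_c_mid in the frame of rack above 0.075 m and x of tin_c_mid in the frame of rack between -0.04 and 0.04 m) or (y of tin_a_mid in the frame of rack below -0.075 m and z of each of tin_a_mid, tin_c_mid in the frame of rack below 0.0915 m and angle between each of tin_a_mid, tin_c_mid's own z axis and vertical below 0.06 rad and x of tin_a_mid in the frame of rack between -0.04 and 0.04 m and y of tin_c_mid in the frame of rack between -0.075 and 0.075 m and x of tin_c_mid in the frame of rack between -0.04 and 0.04 m)) and contact force between tin_a and rack between 1.5 and 6.6 N and contact force between tin_c and rack between 1.5 and 6.6 N and linear speed of each of tin_a, tin_c below 0.03 m/s) or (z of tin_c_mid in the frame of rack above 0.1655 m and angle between tin_c_mid's own z axis and vertical below 0.25 rad and contact force between the fingers and tin_c above 2 N and linear speed of tin_c below 0.05 m/s and contact force between tin_c and rack below 0.1 N and contact force between each of tin_c, the fingers and tin_a below 0.1 N and contact force between each of tin_c, the fingers and tin_b below 0.1 N and contact force between tin_c and carton below 0.1 N and contact force between tin_c and tub below 0.1 N and contact force between tin_c and tape below 0.1 N and ((y of tin_a_mid in the frame of rack above 0.075 m and z of each of tin_a_mid, tin_b_mid in the frame of rack below 0.0915 m and angle between each of tin_a_mid, tin_b_mid's own z axis and vertical below 0.06 rad and x of tin_a_mid in the frame of rack between -0.04 and 0.04 m and y of tin_b_mid in the frame of rack between -0.075 and 0.075 m and x of tin_b_mid in the frame of rack between -0.04 and 0.04 m) or (y of tin_a_mid in the frame of rack above 0.075 m and z of each of tin_a_mid, tin_b_mid in the frame of rack below 0.0915 m and angle between each of tin_a_mid, tin_b_mid's own z axis and vertical below 0.06 rad and x of tin_a_mid in the frame of rack between -0.04 and 0.04 m and y of tin_b_mid in the frame of rack below -0.075 m and x of tin_b_mid in the frame of rack between -0.04 and 0.04 m) or (y of tin_a_mid in the frame of rack between -0.075 and 0.075 m and z of each of tin_a_mid, tin_b_mid in the frame of rack below 0.0915 m and angle between each of tin_a_mid, tin_b_mid's own z axis and vertical below 0.06 rad and x of tin_a_mid in the frame of rack between -0.04 and 0.04 m and y of tin_b_mid in the frame of rack above 0.075 m and x of tin_b_mid in the frame of rack between -0.04 and 0.04 m) or (y of tin_a_mid in the frame of rack between -0.075 and 0.075 m and z of each of tin_a_mid, tin_b_mid in the frame of rack below 0.0915 m and angle between each of tin_a_mid, tin_b_mid's own z axis and vertical below 0.06 rad and x of tin_a_mid in the frame of rack between -0.04 and 0.04 m and y of tin_b_mid in the frame of rack below -0.075 m and x of tin_b_mid in the frame of rack between -0.04 and 0.04 m) or (y of tin_a_mid in the frame of rack below -0.075 m and z of each of tin_a_mid, tin_b_mid in the frame of rack below 0.0915 m and angle between each of tin_a_mid, tin_b_mid's own z axis and vertical below 0.06 rad and x of tin_a_mid in the frame of rack between -0.04 and 0.04 m and y of tin_b_mid in the frame of rack above 0.075 m and x of tin_b_mid in the frame of rack between -0.04 and 0.04 m) or (y of tin_a_mid in the frame of rack below -0.075 m and z of each of tin_a_mid, tin_b_mid in the frame of rack below 0.0915 m and angle between each of tin_a_mid, tin_b_mid's own z axis and vertical below 0.06 rad and x of tin_a_mid in the frame of rack between -0.04 and 0.04 m and y of tin_b_mid in the frame of rack between -0.075 and 0.075 m and x of tin_b_mid in the frame of rack between -0.04 and 0.04 m)) and contact force between tin_a and rack between 1.5 and 6.6 N and contact force between tin_b and rack between 1.5 and 6.6 N and linear speed of each of tin_a, tin_b below 0.03 m/s))); the arm keeps its last pose, push and grip.
It fails at once if a canister tips over (angle between any of tin_a_mid, tin_b_mid, tin_c_mid's own z axis and vertical above 0.6 rad).
It fails at once if the carton, tub or tape roll is moved more than 30 mm (distance of any of carton, tub, tape from where it was at the start of the episode above 0.03 m).
It also fails if it takes over 64 s, if anything falls off the work surface, if the arm or the gripper's body presses on something with over 40 N, if the wrist force passes 120 N, or if a joint passes its speed limit or range.

## Working session

There is one attempt and no reset: what is moved stays moved. The work goes in short steps, Python scripts to look and compute and a tool call to move; the robot and the scene stay as the last step left them, time stands still between calls to the robot, and variables do not carry over. Pictures are saved under pics/ and viewed, and the job is handed in when it is done.

Besides the shell and the picture viewer there is one more tool, called after "Emit:" as name(argument=value, ...) on one line, values as JSON. play_rows: Moves the arm, as the interface text tells. Its arguments: {"type":"object","properties":{"series":{"type":"array","items":{"type":"array","items":{"type":"number"}}},"fingers":{"type":"number"}},"required":["series"]}

```bash
mkdir -p pics
python3 - <<'E'
from plant import manip
import cv2
s=manip.state(); print(s)
for n in ["scene","side","wrist"]:
    im=manip.snapshot(n); cv2.imwrite(f"pics/{n}0.png",im[:,:,::-1]); c=manip.calibration(n); print(n,c)
E
ls
```

```text
{'clock': 0.0, 'joint_pos': array([ 1.04388698e+00,  8.79540268e-02,  1.37225072e+00, -1.12683124e-05,
        1.68363037e+00, -1.03092488e-01]), 'joint_velocities': array([-3.48830461e-04,  2.52489901e-04,  1.42078235e-03, -5.39193437e-04,
        8.43397914e-06, -1.53522329e-03]), 'tau': array([-9.16872814e-04, -3.51856649e+01, -3.13270855e+01, -2.56853709e-04,
        1.08073797e-02,  2.94708364e-06]), 'ee_pos': array([0.22601312, 0.50103994, 0.30274129]), 'tool_rot': array([ 5.13178382e-04,  8.40012492e-01,  5.42565900e-01, -9.96914995e-04]), 'force': array([-0.28804904,  0.87159598,  0.12530459]), 'ft_torque': array([0.06876239, 0.02043198, 0.00738412]), 'finger_gap': 1.0006367373779235}
scene {'camera_matrix': array([[399.40861806,   0.        , 282.63720186],
       [  0.        , 399.40861806, 204.01573531],
       [  0.        ,   0.        ,   1.        ]]), 'dist_coeffs': array([-0.08442744,  0.        ,  0.        ,  0.        ,  0.        ]), 'T': array([[ 0.83508108,  0.30231095, -0.45961689,  1.14341613],
       [ 0.55006421, -0.47146061,  0.68931433, -0.88513718],
   
[... 567 characters left out ...]
127588],
       [ 0.        ,  0.        ,  0.        ,  1.        ]])}
wrist {'camera_matrix': array([[374.50482898,   0.        , 272.81670723],
       [  0.        , 374.50482898, 210.02133615],
       [  0.        ,   0.        ,   1.        ]]), 'dist_coeffs': array([-0.04782405,  0.        ,  0.        ,  0.        ,  0.        ]), 'T_tool_cam': array([[ 9.99999935e-01, -3.58081311e-04,  4.48458953e-05,
         7.08816840e-04],
       [ 3.24478937e-04,  9.46554913e-01,  3.22542542e-01,
        -8.34426406e-02],
       [-1.57945559e-04, -3.22542506e-01,  9.46554968e-01,
        -6.95180633e-02],
       [ 0.00000000e+00,  0.00000000e+00,  0.00000000e+00,
         1.00000000e+00]])}
pics
```

View pics/scene0.png

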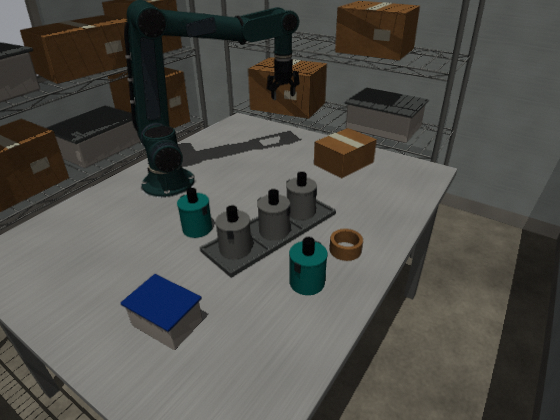

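View pics/side0.png

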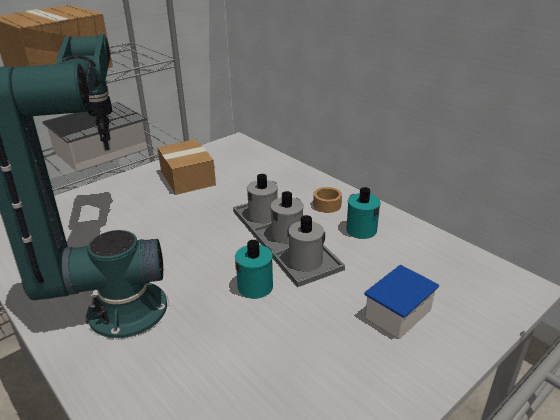

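View pics/wrist0.png

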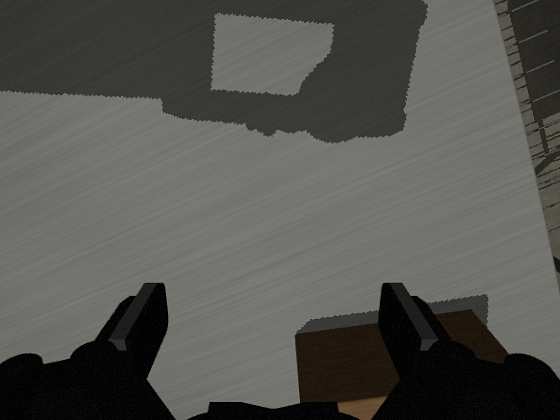

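Candidates in the scene view, by knob pixel: grey tins in the rack at about (301,178), (273,197) and (232,213), and turquoise look-alikes outside it at (193,195) and (308,244). The job is the three grey ones in the rack. I'll check them in close crops.

Run:
```python
import cv2
a=cv2.imread("pics/scene0.png")[160:280,190:350]; cv2.imwrite("pics/scene0c.png",cv2.resize(a,None,fx=5,fy=5,interpolation=cv2.INTER_CUBIC))
a=cv2.imread("pics/side0.png")[165:285,225:385]; cv2.imwrite("pics/side0c.png",cv2.resize(a,None,fx=5,fy=5,interpolation=cv2.INTER_CUBIC))
```

```text
(no output)
```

View pics/scene0c.png

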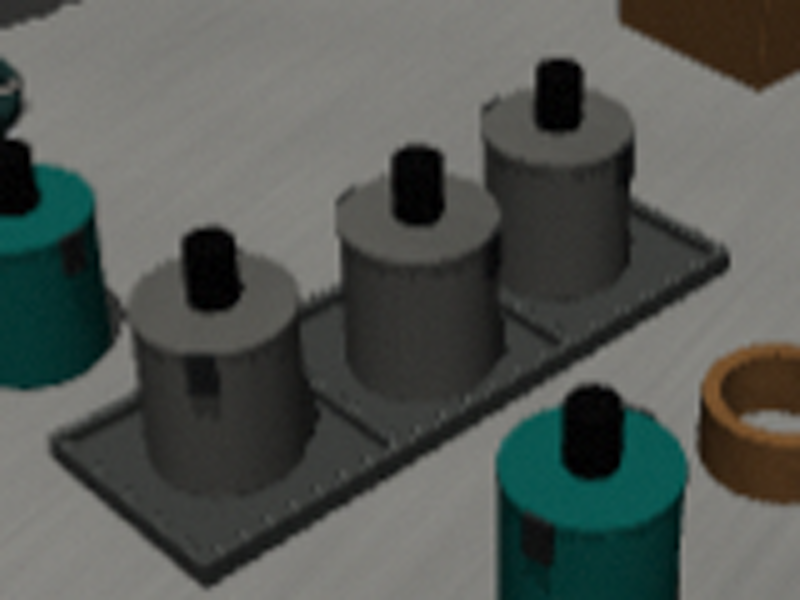

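View pics/side0c.png

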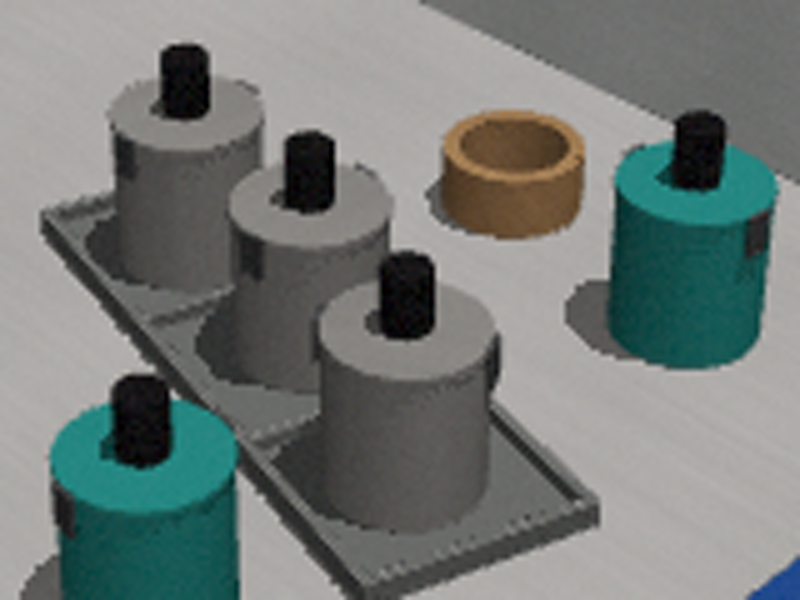

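The crops confirm the choice. Grey tins with dark tags sit in the rack bays, with knob centres at scene crop (559,95), (417,185), (210,270) and side crop (185,81), (310,172), (406,296). The turquoise ones stand outside the rack.

```bash
cat > h.py <<'E'
import numpy as np, cv2
from scipy.spatial.transform import Rotation as R
from plant import manip
def ray(cam,p,T=None):
    c=manip.calibration(cam); T=c["T"] if T is None else T
    u=cv2.undistortPoints(np.array([[p]],float),c["camera_matrix"],c["dist_coeffs"])[0,0]
    d=T[:3,:3]@[u[0],u[1],1]; return T[:3,3],d/np.linalg.norm(d)
def atz(cam,p,z,T=None):
    o,d=ray(cam,p,T); return o+d*(z-o[2])/d[2]
def tri(o1,d1,o2,d2):
    A=np.stack([d1,-d2],1); t=np.linalg.lstsq(A,o2-o1,rcond=None)[0]
    a,b=o1+t[0]*d1,o2+t[1]*d2; return (a+b)/2,np.linalg.norm(a-b)
def tool():
    s=manip.state(); T=np.eye(4); q=s["tool_rot"]; T[:3,:3]=R.from_quat([q[1],q[2],q[3],q[0]]).as_matrix(); T[:3,3]=s["ee_pos"]; return s,T
E
python3 - <<'E'
from h import *
sc=[(559,95),(417,185),(210,270)]; sd=[(185,81),(310,172),(406,296)]
S=lambda p:(p[0]/5+190-.4,p[1]/5+160-.4); D=lambda p:(p[0]/5+225-.4,p[1]/5+165-.4)
np.set_printoptions(precision=4,suppress=True)
for a,b in zip(sc,sd):
    print(tri(*ray("scene",S(a)),*ray("side",D(b))),atz("scene",S(a),.142),atz("side",D(b),.142))
for p in [(728,255),(52,440),(208,572)]: print("rack sc",atz("scene",S(p),.018))
for p in [(40,215),(598,500),(365,590)]: print("rack sd",atz("side",D(p),.018))
s,T=tool(); print(T)
E
```

```text
(array([0.56 , 0.103, 0.142]), np.float64(0.002800011257074506)) [0.559  0.1055 0.142 ] [0.5586 0.1006 0.142 ]
(array([ 0.5429, -0.0389,  0.142 ]), np.float64(0.00316398638137878)) [ 0.5418 -0.0363  0.142 ] [ 0.5415 -0.0414  0.142 ]
(array([ 0.4917, -0.1779,  0.1413]), np.float64(0.002516332632404952)) [ 0.4915 -0.1768  0.142 ] [ 0.4901 -0.1805  0.142 ]
rack sc [0.6645 0.1628 0.018 ]
rack sc [ 0.4049 -0.2411  0.018 ]
rack sc [ 0.5603 -0.2784  0.018 ]
rack sd [0.5018 0.1965 0.018 ]
rack sd [ 0.5539 -0.2787  0.018 ]
rack sd [ 0.398  -0.2459  0.018 ]
[[ 0.4112  0.9116 -0.0009  0.226 ]
 [ 0.9115 -0.4112 -0.0015  0.5011]
 [-0.0018 -0.0002 -1.      0.303 ]
 [ 0.      0.      0.      1.    ]]
```

Heights check out: the knob centres come out at z = 0.142, as they must, and the rack yaw is about -0.24. Next I hover over the left canister and check with the wrist camera.

Emit:
play_rows(series=[[-14,30,0,0],[-32,66,0,0],[-49,102,0,0],[-66,138,0,0],[-83,174,0,0],[-100,210,0,0],[-117,246,0,0],[-134,280,0,0]], fingers=0)

```text
clock: 0.82
ee_pos: [0.4272, 0.2622, 0.3036]
tool_rot: [0.0, 0.84, 0.542, -0.0]
force: [1.1, 1.5, 0.6]
finger_gap: 1.001
```

Emit:
play_rows(series=[[-17,34,0,0],[-33,68,0,0],[-48,100,0,0],[-62,130,0,0],[-73,152,0,0],[-80,165,0,0],[-80,165,0,0],[-80,165,0,0]])

```text
clock: 1.48
ee_pos: [0.5437, 0.1232, 0.3034]
tool_rot: [-0.001, 0.84, 0.542, -0.0]
force: [0.6, -0.3, 0.3]
finger_gap: 1.004
```

Run:
```python
from h import *
np.set_printoptions(precision=4,suppress=True)
s,T=tool(); im=manip.snapshot("wrist"); cv2.imwrite("pics/wrist1.png",im[:,:,::-1]); np.save("T1.npy",T); print(T,s["clock"],s["force"],s["joint_pos"])
c=manip.calibration("wrist"); W=np.linalg.inv(T@c["T_tool_cam"])
for p in [(.56,.103,.163),(.543,-.039,.163)]:
    print(cv2.projectPoints(np.array([p]),cv2.Rodrigues(W[:3,:3])[0],W[:3,3],c["camera_matrix"],c["dist_coeffs"])[0].ravel())
```

```text
[[ 0.4121  0.9111 -0.0015  0.5437]
 [ 0.9111 -0.4121  0.0007  0.1232]
 [ 0.     -0.0017 -1.      0.3034]
 [ 0.      0.      0.      1.    ]] 1.4833 [ 0.5657 -0.3412  0.2562] [ 0.1208  0.1048  1.3527  0.0009  1.6855 -1.0252]
[252.8813 263.7514]
[ 52.0283 320.2488]
```

View pics/wrist1.png

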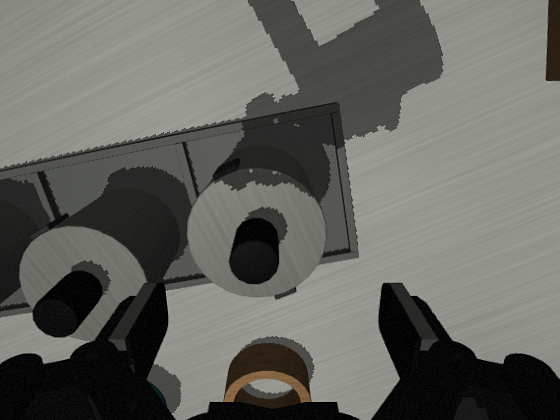

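The wrist view shows the left knob top at about (254,262) against (253,264) predicted, and the middle one at about (54,317) against (52,320). Agreement is within about 1 mm. Now I centre and descend.

Emit:
play_rows(series=[[-6,12,0,0],[-11,23,0,0],[-11,23,20,0],[-11,23,45,0],[-11,23,70,0],[-11,23,90,0],[-11,23,100,0],[-11,23,102,0]])

```text
clock: 2.2
ee_pos: [0.5593, 0.1037, 0.1991]
tool_rot: [-0.001, 0.84, 0.543, -0.002]
force: [0.1, -1.4, 0.6]
finger_gap: 0.998
```

Emit:
play_rows(series=[[0,0,0,0],[0,0,0,0],[0,0,0,0],[0,0,0,0],[0,0,0,0],[0,0,0,0],[0,0,0,0],[0,0,0,0]], fingers=255)

```text
clock: 2.87
ee_pos: [0.5607, 0.1033, 0.2037]
tool_rot: [0.001, 0.84, 0.542, 0.001]
force: [-2.2, -2.8, 6.7]
finger_gap: 0.356
```

Run:
```python
from h import *
np.set_printoptions(precision=4,suppress=True)
s,T=tool(); print(s)
for n in ["wrist","side"]: cv2.imwrite(f"pics/{n}2.png",manip.snapshot(n)[:,:,::-1])
```

```text
{'clock': 2.8667, 'joint_pos': array([ 0.0832,  0.1707,  1.4778, -0.001 ,  1.4906, -1.0634]), 'joint_velocities': array([ 0.0002, -0.0003,  0.0002, -0.0012,  0.0012, -0.0003]), 'tau': array([  1.4213, -34.3798, -28.2136,   0.7292,  -0.5506,   0.0258]), 'ee_pos': array([0.5607, 0.1033, 0.2037]), 'tool_rot': array([0.0011, 0.8401, 0.5424, 0.0009]), 'force': array([-2.1759, -2.829 ,  6.7377]), 'ft_torque': array([-0.3644,  0.1801,  0.0614]), 'finger_gap': 0.35631118234469494}
```

View pics/side2.png

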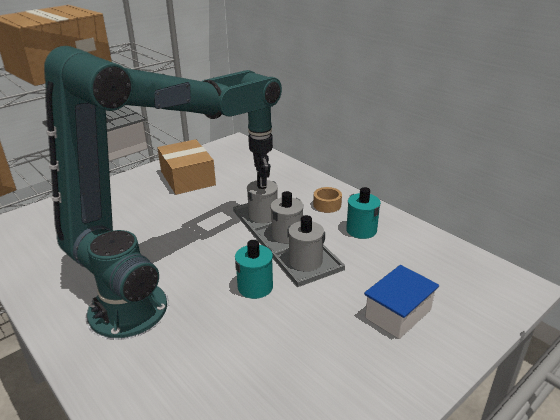

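Gripped: opening 0.356 is about 30 mm, on the knob. A 7 N upward push says the fingertips swung onto the lid, so I'll grip about 4 mm higher next time. Lifting 40 mm.

Emit:
play_rows(series=[[0,0,-4,0],[0,0,-9,0],[0,0,-15,0],[0,0,-22,0],[0,0,-29,0],[0,0,-35,0],[0,0,-39,0],[0,0,-40,0]])

```text
clock: 3.63
ee_pos: [0.5607, 0.1039, 0.2434]
tool_rot: [0.001, 0.84, 0.543, 0.001]
force: [0.3, 0.1, -6.4]
finger_gap: 0.36
```

Emit:
play_rows(series=[[0,0,0,0],[0,0,0,0],[0,0,0,0],[0,0,0,0],[0,0,0,0],[0,0,0,0]])

```text
clock: 4.13
ee_pos: [0.5602, 0.1038, 0.2416]
tool_rot: [-0.0, 0.84, 0.543, -0.0]
force: [-0.0, 0.3, -7.3]
finger_gap: 0.357
```

```bash
cat > w.py <<'E'
from h import *
import sys
np.set_printoptions(precision=3,suppress=True)
F=[];Q=[]
for i in range(6):
    im=manip.snapshot("side"); s,T=tool(); F.append(s["force"]); Q.append(s["tau"])
cv2.imwrite(f"pics/lift_{sys.argv[1]}.png",im[:,:,::-1])
print("clock",s["clock"],"pos",s["ee_pos"],"gap",s["finger_gap"]); print(np.array(F)); print(np.mean(F,0)); print("tau",np.mean(Q,0),s["ft_torque"])
E
python3 w.py left
```

```text
clock 4.4333 pos [0.56  0.104 0.242] gap 0.35751721500816525
[[ 1.11   0.659 -7.748]
 [ 0.125 -0.349 -8.61 ]
 [ 0.019 -0.055 -8.169]
 [-0.997 -0.86  -7.973]
 [ 0.669  0.198 -7.809]
 [ 0.766  0.619 -7.389]]
[ 0.282  0.035 -7.95 ]
tau [ -0.001 -41.835 -34.702  -0.      0.012   0.   ] [ 0.039  0.036 -0.017]
```

View pics/lift_left.png

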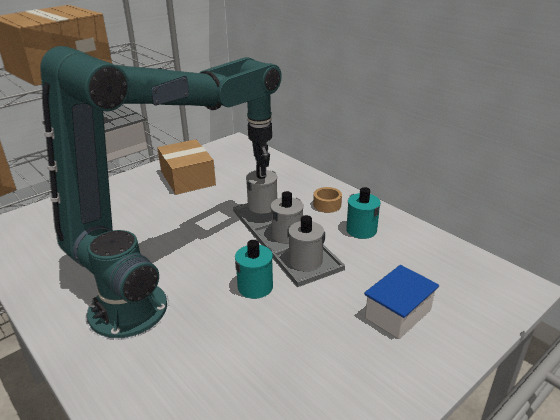

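The left one was lifted and stands clear of the bay with its shadow visible. It weighs about 8.0 N (0.8 kg), which is a strong candidate. Setting it back.

Emit:
play_rows(series=[[0,0,5,0],[0,0,13,0],[0,0,21,0],[0,0,28,0],[0,0,32,0],[0,0,35,0],[0,0,37,0],[0,0,38,0]])

```text
clock: 5.1
ee_pos: [0.5603, 0.1038, 0.2039]
tool_rot: [-0.0, 0.84, 0.543, -0.0]
force: [-1.2, -1.1, -5.0]
finger_gap: 0.36
```

Emit:
play_rows(series=[[0,0,0,0],[0,0,0,0]])

```text
clock: 5.27
ee_pos: [0.5605, 0.1038, 0.2044]
tool_rot: [0.0, 0.84, 0.543, 0.001]
force: [-0.2, 0.1, -7.8]
finger_gap: 0.358
```

Emit:
play_rows(series=[[0,0,1,0],[0,0,1.5,0],[0,0,2,0],[0,0,2,0]])

```text
clock: 5.6
ee_pos: [0.5607, 0.1037, 0.2038]
tool_rot: [0.001, 0.84, 0.543, 0.001]
force: [-2.3, -1.2, 1.6]
finger_gap: 0.356
```

The force rose to +1.6 N, so it is standing on the floor. Opening.

Emit:
play_rows(series=[[0,0,0,0],[0,0,0,0],[0,0,0,0],[0,0,0,0],[0,0,0,0],[0,0,0,0],[0,0,0,0]], fingers=0)

```text
clock: 6.18
ee_pos: [0.5603, 0.1038, 0.2019]
tool_rot: [-0.0, 0.84, 0.543, 0.0]
force: [-0.7, -0.9, -0.3]
finger_gap: 1.001
```

Emit:
play_rows(series=[[0,0,-6,0],[0,0,-18,0],[0,0,-34,0],[0,0,-54,0],[0,0,-74,0],[0,0,-88,0],[0,0,-94,0],[0,0,-94,0]])

```text
clock: 6.85
ee_pos: [0.561, 0.1039, 0.2992]
tool_rot: [0.001, 0.84, 0.543, 0.002]
force: [0.0, 1.2, 0.6]
finger_gap: 0.999
```

Run:
```python
from h import *
np.set_printoptions(precision=4,suppress=True)
s,T=tool(); im=manip.snapshot("wrist"); cv2.imwrite("pics/wrist3.png",im[:,:,::-1]); print(T,s["clock"],s["force"])
c=manip.calibration("wrist"); W=np.linalg.inv(T@c["T_tool_cam"])
for p in [(.56,.103,.163),(.543,-.039,.163)]:
    print(cv2.projectPoints(np.array([p]),cv2.Rodrigues(W[:3,:3])[0],W[:3,3],c["camera_matrix"],c["dist_coeffs"])[0].ravel())
print("to mid, tool axes", T[:3,:3].T@(np.array([.5425,-.0385,.205])-T[:3,3]))
```

```text
[[ 0.4112  0.9115  0.0056  0.561 ]
 [ 0.9116 -0.4112  0.0006  0.1039]
 [ 0.0028  0.0049 -1.      0.2992]
 [ 0.      0.      0.      1.    ]] 6.85 [0.0232 1.2438 0.5885]
[268.8951 229.4633]
[ 55.8513 291.6395]
to mid, tool axes [-0.1377  0.0412  0.094 ]
```

View pics/wrist3.png

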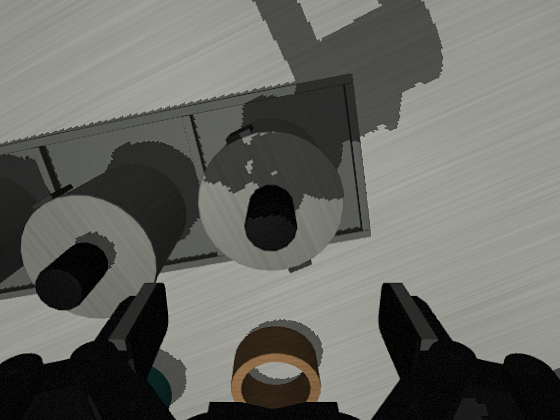

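Left canister is upright, knob at (270,232). The middle knob top is at (58,290) against (56,292) predicted. Moving over the middle one.

Emit:
play_rows(series=[[-15,4,0,0],[-45,13,0,0],[-80,24,0,0],[-110,33,0,0],[-130,39,0,0],[-138,41,0,0],[-138,41,12,0],[-138,41,30,0]])

```text
clock: 7.57
ee_pos: [0.5416, -0.0386, 0.2664]
tool_rot: [0.001, 0.84, 0.542, 0.002]
force: [0.8, -0.6, 0.3]
finger_gap: 0.999
```

Emit:
play_rows(series=[[0,0,18,0],[0,0,36,0],[0,0,50,0],[0,0,58,0],[0,0,62,0],[0,0,62,0],[0,0,62,0]])

```text
clock: 8.15
ee_pos: [0.5411, -0.0383, 0.2042]
tool_rot: [0.0, 0.84, 0.543, 0.0]
force: [0.8, 0.6, 0.8]
finger_gap: 1.002
```

Emit:
play_rows(series=[[0,0,0,0],[0,0,0,0],[0,0,0,0],[0,0,0,0],[0,0,0,0],[0,0,0,0],[0,0,0,0],[0,0,0,0]], fingers=255)

```text
clock: 8.82
ee_pos: [0.5413, -0.0386, 0.2047]
tool_rot: [0.0, 0.84, 0.543, 0.001]
force: [0.0, 3.1, 3.3]
finger_gap: 0.359
```

Gripped with only 3 N of residual force. Lifting 40 mm.

Emit:
play_rows(series=[[0,0,-4,0],[0,0,-9,0],[0,0,-15,0],[0,0,-22,0],[0,0,-29,0],[0,0,-35,0],[0,0,-39,0],[0,0,-40,0]])

```text
clock: 9.48
ee_pos: [0.5413, -0.039, 0.2454]
tool_rot: [0.001, 0.84, 0.543, 0.001]
force: [0.6, -0.7, -4.5]
finger_gap: 0.361
```

Emit:
play_rows(series=[[0,0,0,0],[0,0,0,0],[0,0,0,0],[0,0,0,0],[0,0,0,0],[0,0,0,0]])

```text
clock: 9.98
ee_pos: [0.5408, -0.0388, 0.2436]
tool_rot: [-0.0, 0.84, 0.543, -0.0]
force: [0.3, 0.3, -5.6]
finger_gap: 0.357
```

```bash
python3 w.py mid
```

```text
clock 10.2833 pos [ 0.541 -0.039  0.244] gap 0.3548835723671523
[[-0.157 -0.429 -5.208]
 [-0.432  0.129 -4.666]
 [-0.128  0.464 -3.89 ]
 [-0.147  0.504 -4.745]
 [ 0.679  0.488 -4.454]
 [-0.193 -0.554 -4.362]]
[-0.063  0.1   -4.554]
tau [  0.    -37.298 -33.178   0.001  -0.003  -0.   ] [-0.034 -0.007  0.023]
```

View pics/lift_mid.png

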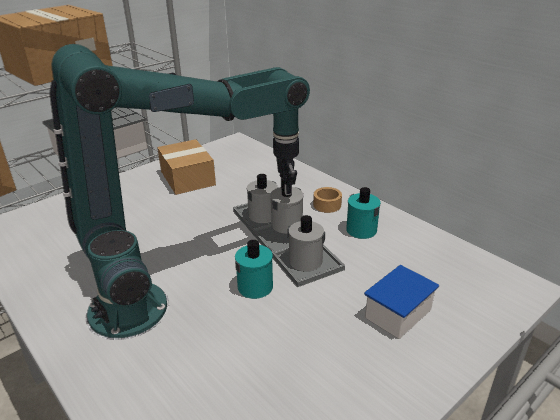

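The middle one, lifted, weighs about 4.6–4.9 N, which is lighter than the left. Setting it back.

Emit:
play_rows(series=[[0,0,5,0],[0,0,13,0],[0,0,21,0],[0,0,28,0],[0,0,33,0],[0,0,36,0],[0,0,38,0],[0,0,39,0]])

```text
clock: 10.95
ee_pos: [0.5408, -0.0388, 0.2047]
tool_rot: [-0.0, 0.84, 0.543, -0.0]
force: [-1.3, 1.5, -2.4]
finger_gap: 0.359
```

Emit:
play_rows(series=[[0,0,0.5,0],[0,0,1,0],[0,0,1,0]])

```text
clock: 11.2
ee_pos: [0.5411, -0.0389, 0.2047]
tool_rot: [0.0, 0.84, 0.543, 0.0]
force: [-0.4, 1.0, -2.8]
finger_gap: 0.356
```

Emit:
play_rows(series=[[0,0,0.7,0],[0,0,1.3,0],[0,0,1.3,0],[0,0,1.3,0]])

```text
clock: 11.53
ee_pos: [0.5413, -0.0388, 0.2046]
tool_rot: [0.001, 0.84, 0.543, 0.001]
force: [-2.8, 0.8, 5.1]
finger_gap: 0.358
```

Emit:
play_rows(series=[[0,0,0,0],[0,0,0,0],[0,0,0,0],[0,0,0,0],[0,0,0,0],[0,0,0,0],[0,0,0,0]], fingers=0)

```text
clock: 12.12
ee_pos: [0.5409, -0.0389, 0.2025]
tool_rot: [-0.0, 0.84, 0.543, 0.0]
force: [-0.2, -0.0, 0.1]
finger_gap: 1.005
```

Emit:
play_rows(series=[[0,0,-6,0],[0,0,-18,0],[0,0,-34,0],[0,0,-54,0],[0,0,-74,0],[0,0,-88,0],[0,0,-94,0],[0,0,-94,0]])

```text
clock: 12.78
ee_pos: [0.5416, -0.039, 0.2998]
tool_rot: [0.002, 0.84, 0.543, 0.002]
force: [-0.1, -0.5, 0.7]
finger_gap: 1.0
```

Run:
```python
from h import *
np.set_printoptions(precision=4,suppress=True)
s,T=tool(); im=manip.snapshot("wrist"); cv2.imwrite("pics/wrist4.png",im[:,:,::-1]); print(T,s["clock"],s["force"])
c=manip.calibration("wrist"); W=np.linalg.inv(T@c["T_tool_cam"])
for p in [(.56,.103,.163),(.541,-.039,.163),(.4915,-.178,.163)]:
    print(cv2.projectPoints(np.array([p]),cv2.Rodrigues(W[:3,:3])[0],W[:3,3],c["camera_matrix"],c["dist_coeffs"])[0].ravel())
print("to right, tool axes", T[:3,:3].T@(np.array([.4915,-.178,.205])-T[:3,3]))
```

```text
[[ 0.4112  0.9115  0.0055  0.5416]
 [ 0.9115 -0.4112 -0.0009 -0.039 ]
 [ 0.0015  0.0054 -1.      0.2998]
 [ 0.      0.      0.      1.    ]] 12.7833 [-0.1013 -0.469   0.7479]
[511.9511 161.2807]
[270.79   228.9162]
[ 31.8339 246.8957]
to right, tool axes [-0.1475  0.0109  0.0947]
```

View pics/wrist4.png

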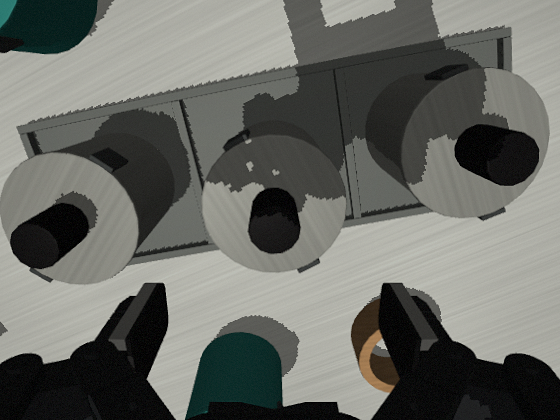

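All three stand. The right knob top is at (36,246) against (32,247) predicted, so I correct by about +2 mm in tool x.

Emit:
play_rows(series=[[-15,1,0,0],[-45,4,0,0],[-80,6,0,0],[-115,9,0,0],[-137,10,0,0],[-146,11,0,0],[-146,11,12,0],[-146,11,30,0]])

```text
clock: 13.5
ee_pos: [0.4915, -0.1766, 0.267]
tool_rot: [0.001, 0.84, 0.542, 0.001]
force: [0.8, -0.1, -0.1]
finger_gap: 0.999
```

Emit:
play_rows(series=[[0,0,18,0],[0,0,36,0],[0,0,50,0],[0,0,58,0],[0,0,62,0],[0,0,62,0],[0,0,62,0]])

```text
clock: 14.08
ee_pos: [0.4912, -0.176, 0.2048]
tool_rot: [0.0, 0.84, 0.543, 0.0]
force: [-0.2, 0.1, -0.3]
finger_gap: 1.003
```

Emit:
play_rows(series=[[0,0,0,0],[0,0,0,0],[0,0,0,0],[0,0,0,0],[0,0,0,0],[0,0,0,0],[0,0,0,0],[0,0,0,0]], fingers=255)

```text
clock: 14.75
ee_pos: [0.4911, -0.1769, 0.2053]
tool_rot: [0.001, 0.84, 0.542, 0.0]
force: [-0.6, -1.9, 4.1]
finger_gap: 0.354
```

Emit:
play_rows(series=[[0,0,-4,0],[0,0,-9,0],[0,0,-15,0],[0,0,-22,0],[0,0,-29,0],[0,0,-35,0],[0,0,-39,0],[0,0,-40,0]])

```text
clock: 15.42
ee_pos: [0.4913, -0.1766, 0.246]
tool_rot: [0.001, 0.84, 0.543, 0.001]
force: [-0.5, -0.3, -3.3]
finger_gap: 0.356
```

Emit:
play_rows(series=[[0,0,0,0],[0,0,0,0],[0,0,0,0],[0,0,0,0],[0,0,0,0],[0,0,0,0]])

```text
clock: 15.92
ee_pos: [0.4908, -0.1764, 0.2443]
tool_rot: [-0.0, 0.84, 0.543, -0.0]
force: [0.2, -0.2, -3.2]
finger_gap: 0.355
```

```bash
python3 w.py right
```

```text
clock 16.2167 pos [ 0.491 -0.176  0.245] gap 0.35465727586231566
[[ 0.274  0.923 -2.827]
 [ 0.2   -0.265 -3.016]
 [-0.652  0.09  -2.718]
 [ 0.135  0.305 -3.222]
 [-0.889  0.07  -3.841]
 [-0.145  0.12  -3.276]]
[-0.179  0.207 -3.15 ]
tau [ -0.001 -34.361 -32.385  -0.001  -0.002  -0.   ] [ 0.013 -0.004  0.059]
```

View pics/lift_right.png

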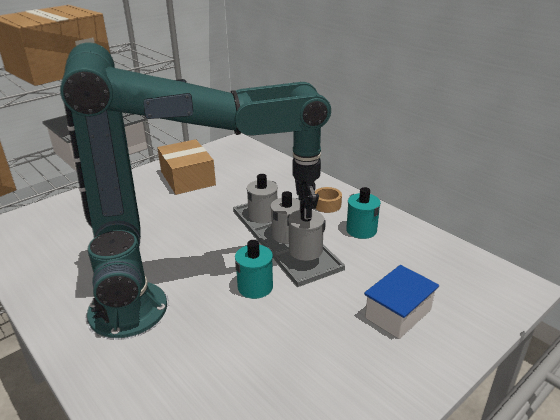

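The right one was lifted and weighs about 3.2 N. The weights are left 8.0, middle 4.6 and right 3.2 N, so the left is the heaviest. Setting the right one back.

Emit:
play_rows(series=[[0,0,5,0],[0,0,13,0],[0,0,21,0],[0,0,28,0],[0,0,33,0],[0,0,36,0],[0,0,38,0],[0,0,39,0]])

```text
clock: 16.88
ee_pos: [0.4908, -0.1764, 0.2054]
tool_rot: [-0.0, 0.84, 0.543, -0.0]
force: [-0.4, 0.7, 0.0]
finger_gap: 0.356
```

Emit:
play_rows(series=[[0,0,0.7,0],[0,0,1.4,0],[0,0,1.4,0],[0,0,1.4,0]])

```text
clock: 17.22
ee_pos: [0.491, -0.1765, 0.2054]
tool_rot: [0.001, 0.84, 0.543, 0.0]
force: [-3.0, 0.2, 4.3]
finger_gap: 0.356
```

Emit:
play_rows(series=[[0,0,0,0],[0,0,0,0],[0,0,0,0],[0,0,0,0],[0,0,0,0],[0,0,0,0],[0,0,0,0]], fingers=0)

```text
clock: 17.8
ee_pos: [0.4909, -0.1765, 0.2041]
tool_rot: [0.0, 0.84, 0.543, 0.0]
force: [-0.1, -0.2, 0.2]
finger_gap: 0.998
```

Emit:
play_rows(series=[[0,0,-6,0],[0,0,-18,0],[0,0,-34,0],[0,0,-54,0],[0,0,-74,0],[0,0,-88,0],[0,0,-94,0],[0,0,-94,0]])

```text
clock: 18.47
ee_pos: [0.4916, -0.1768, 0.3013]
tool_rot: [0.002, 0.84, 0.543, 0.001]
force: [0.3, -0.3, 0.2]
finger_gap: 0.996
```

Run:
```python
from h import *
np.set_printoptions(precision=4,suppress=True)
s,T=tool(); print(s["clock"],T)
cv2.imwrite("pics/scene5.png",manip.snapshot("scene")[:,:,::-1])
print("to left, tool axes", T[:3,:3].T@(np.array([.5604,.1037,.205])-T[:3,3]))
```

```text
18.4667 [[ 0.4112  0.9115  0.005   0.4916]
 [ 0.9115 -0.4112 -0.0023 -0.1768]
 [-0.0001  0.0055 -1.      0.3013]
 [ 0.      0.      0.      1.    ]]
to left, tool axes [ 0.284  -0.0531  0.096 ]
```

View pics/scene5.png

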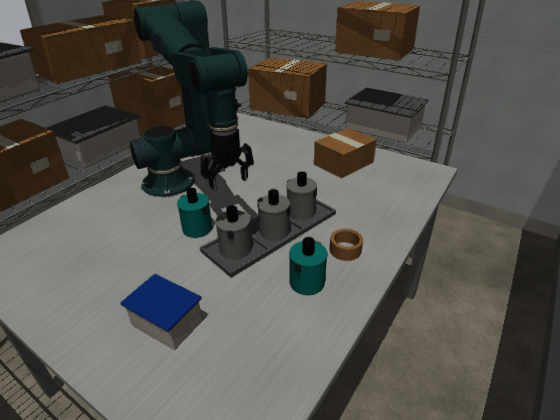

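All three stand in their bays, with knobs at (232,213), (273,197) and (301,178). Going back to the left one.

Emit:
play_rows(series=[[15,-3,0,0],[45,-8,0,0],[83,-15,0,0],[122,-23,0,0],[161,-30,0,0],[200,-37,0,0],[236,-44,0,0],[262,-49,0,0]])

```text
clock: 19.18
ee_pos: [0.5536, 0.0856, 0.2964]
tool_rot: [-0.001, 0.839, 0.543, -0.001]
force: [1.4, -1.1, 1.3]
finger_gap: 1.001
```

Emit:
play_rows(series=[[15,-3,0,0],[22,-4,0,0],[22,-4,8,0],[22,-4,25,0],[22,-4,45,0],[22,-4,65,0],[22,-4,82,0],[22,-4,90,0]])

```text
clock: 19.85
ee_pos: [0.5576, 0.1025, 0.204]
tool_rot: [-0.001, 0.841, 0.542, -0.003]
force: [-0.0, 1.1, 0.1]
finger_gap: 0.998
```

Emit:
play_rows(series=[[0,0,2,0],[0,0,3,0],[0,0,3,0],[0,0,3,0]])

```text
clock: 20.18
ee_pos: [0.56, 0.104, 0.2067]
tool_rot: [0.001, 0.84, 0.542, 0.001]
force: [0.7, 0.9, -0.5]
finger_gap: 0.998
```

Emit:
play_rows(series=[[0,0,0,0],[0,0,0,0],[0,0,0,0],[0,0,0,0],[0,0,0,0],[0,0,0,0],[0,0,0,0],[0,0,0,0]], fingers=255)

```text
clock: 20.85
ee_pos: [0.5594, 0.104, 0.2057]
tool_rot: [0.0, 0.84, 0.543, 0.0]
force: [-1.4, -2.1, 2.9]
finger_gap: 0.356
```

Emit:
play_rows(series=[[0,0,-4,0],[0,0,-10,0],[0,0,-18,0],[0,0,-27,0],[0,0,-36,0],[0,0,-45,0],[0,0,-54,0],[0,0,-63,0]])

```text
clock: 21.52
ee_pos: [0.5594, 0.1042, 0.2695]
tool_rot: [0.0, 0.84, 0.543, 0.0]
force: [-0.4, 0.0, -7.9]
finger_gap: 0.362
```

Emit:
play_rows(series=[[0,0,-9,0],[0,0,-18,0],[0,0,-27,0],[0,0,-36,0],[0,0,-45,0],[0,0,-52,0],[0,0,-57,0],[0,0,-59,0]])

```text
clock: 22.18
ee_pos: [0.5596, 0.1042, 0.3285]
tool_rot: [0.0, 0.84, 0.543, 0.001]
force: [-0.2, 0.8, -7.7]
finger_gap: 0.356
```

Emit:
play_rows(series=[[0,0,0,0],[0,0,0,0],[0,0,0,0],[0,0,0,0],[0,0,0,0],[0,0,0,0],[0,0,0,0],[0,0,0,0]])

```text
clock: 22.85
ee_pos: [0.5593, 0.1042, 0.3272]
tool_rot: [-0.0, 0.84, 0.543, -0.0]
force: [-0.1, -0.2, -6.9]
finger_gap: 0.358
```

```bash
python3 w.py final
python3 - <<'E'
from h import *
cv2.imwrite("pics/scene6.png",manip.snapshot("scene")[:,:,::-1]); print(manip.state()["joint_velocities"].round(4),manip.state()["tool_rot"])
E
```

```text
clock 23.15 pos [0.559 0.104 0.327] gap 0.3546982802571002
[[-0.511 -0.754 -7.446]
 [ 0.279  0.054 -7.594]
 [ 0.327  0.121 -7.402]
 [ 0.163  0.035 -6.7  ]
 [-0.939 -0.253 -7.527]
 [ 0.773  0.181 -7.262]]
[ 0.015 -0.103 -7.322]
tau [ -0.001 -41.404 -35.426  -0.003  -0.001   0.   ] [-0.011  0.015  0.028]
[ 0.0016  0.0015  0.0013  0.0011 -0.0021  0.0017] [-1.74248743e-05  8.40041240e-01  5.42522544e-01  6.37083267e-05]
```

View pics/lift_final.png

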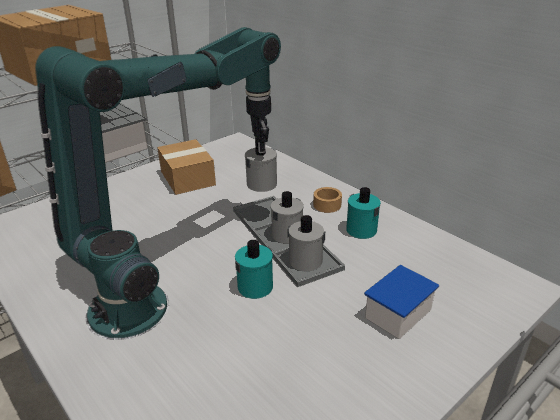

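View pics/scene6.png

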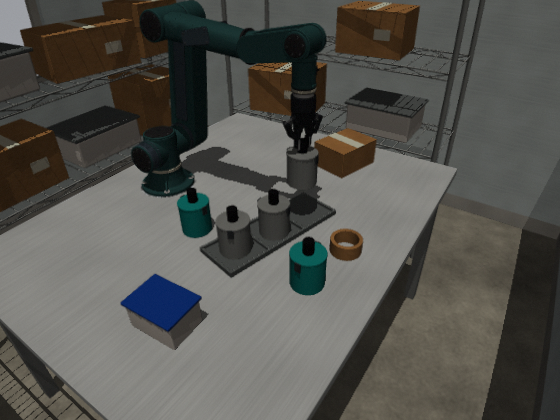

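The views show the left canister held upright about 12 cm above its bay, at (261,168) in side and (302,165) in scene. It is clear of the carton, and the other two stand in their bays. Handing in.

```bash
python3 -c "
from plant import manip
print(manip.job_done())"
```

```text
the job is handed in; nothing more can be done
None
```

I lifted the three grey canisters one after another, from left to right, about 40 mm each, and set each back in its own bay. The left one was the heaviest at about 8.0 N, against about 4.6 N for the middle and 3.2 N for the right. I then gripped the left one again, raised it about 12 cm and handed the job in while holding it, at about 23 s.

**Last checks:**
- The tool height went from 0.206 to 0.327 m. The tool points straight down, the joints are still, and the opening of 0.355 (about 30 mm) shows the fingers on the knob.
- The last pictures show the held canister upright and clear of the carton. The other two stand in their bays, and the carton, tub, tape roll and turquoise look-alikes are where they were.

**Disagreements:**
- The final hold read 7.3 N, against 8.0 N at the first lift of the same canister. Single readings scatter by about 0.5 N, so this does not change which one is heaviest.
- At the first grip the fingertips pressed on the lid with about 7 N. I gripped higher after that.

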